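# Charge the mill jar with grinding lozenges

### The arm

A 6-joint arm with a two-finger parallel gripper is mounted at the origin on the work surface. World frame = base frame: x ahead of the robot, y to its left, z up, the work surface at z = 0. Lengths are in mm, angles in rad, forces in N, time in s.
With the tool pointing down it reaches from about 325 to 875 mm from the base axis. Payload 4.4 kg.
Tool frame: the origin (TCP) lies on the centre line of the jaws, within the pads' length; the fingertips stand ahead of it and the grasp point (between the pads) lies 6 mm ahead of it (ctrl.tcp_to_tips is the z of the fingertips in the tool frame, in mm); z points along the fingers, y is the direction in which the jaws open and shut (so a half turn about z gives the same grasp; the last joint's range is limited). The gripper opens to 85 mm and grips with 20 to 120 N. Pads are 22 mm wide; open, the fingers measure 114 mm over their backs; the gripper's body (76 mm by 85 mm) begins 54 mm behind the grasp point. The pads swing forward as they close: fully open they stand 13 mm farther back than shut.
Start: joints at [-1.373, 0.207, 1.542, -0, 1.393, -0.15], TCP at [196.506, -540.382, 256.282] pointing down, gripper open.
Joint ranges: [-2.73, 2.73], [-0.86, 2.22], [0.23, 2.46], [-1.11, 4.25], [0.08, 2.63], [-2.82, 2.82]. Speed limits (rad/s): [2.79, 2.79, 3.14, 3.14, 3.14, 3.14].

### API

Orientations are given as a 3x3 rotation matrix whose columns are the frame's x, y, z axes.
In Python, from plant import ctrl, sensors, optics gives the robot as it stands. Calls block until the motion is done:
- ctrl.move_ptp(position, orientation): joint-space move of the TCP to a pose.
- ctrl.move_l(position, rot=None, vel=150, threshold=None): straight line of the TCP; rot=None keeps the orientation; vel is the mean speed in mm/s. With threshold (N) it stops when the force on the tool has changed by that much, and returns True; else False.
- ctrl.set_joints(angles): joint-space move.
- ctrl.gripper_to(opening, force=None): finger opening in mm; force is the grip in N (None keeps the last); returns when the fingers have stopped.
- ctrl.hold(seconds).
- ctrl.solve_ik(position, orientation): joint angles nearest the present ones, or None.
- sensors.read_state(): the state.
- optics.grab_frame(name): name is "scene" or "top" or "wrist"; returns (picture, depth): 480x640x3 uint8, red, green, blue; 480x640 float32, mm along the optical axis (not along the pixel's ray), 0 where there is no reading.
- optics.camera_params(name): a dict with "mtx" (3x3 intrinsics, pixels), "R" (3x3) and "t" (3): a world point X has camera coordinates R X + t; the wrist camera has in their place "T_tool_cam" (4x4, takes a point from camera to tool coordinates, whose origin is the TCP and whose axes are the flange's). Camera axes: x right, y down, z forward; pixel columns grow to the right and rows downward; lengths in mm; the calibration is good to about 2 mm. A picture is of the moment at which its call begins: read the wrist's pose just before it. camera_params takes no time and is no camera call.
A pose or a line that the arm cannot do raises ctrl.MotionError and nothing moves.
- ctrl.finish_job(): hands the job in, once; it reports no verdict.
The state is a dict: "t": time; "q": joint angles; "qvel": joint speeds; "tau": joint torques, N m; "eef_pos": TCP position; "eef_rot": TCP orientation; "force": force on the tool from outside, world axes, zero at the start; "wrist_torque": the same for the moment, N m; "grip_width": finger opening in mm.
Only numpy, scipy, OpenCV 4.12 (cv2) and the standard library are available. Lean on these libraries where they do the work, as an engineer would, in place of code of your own. Each camera call takes 0.05 s, during which the arm holds its last target. There are 200 camera calls.

### The job

Take the scoop from the orange tray, scoop white grinding lozenges out of the grey tub and tip them into the blue mill jar until at least four of the six are in it; any others stay in the tub, none may end up anywhere else. Do not touch the lozenges with the gripper and leave the other things on the bench where they stand. Finally stand the empty scoop back level on its orange tray, with its whole pan on the tray, and let go.

Things in the scene. Friction and masses are not known exactly. Their poses are not given: they have to be found in the camera images.
- scoop: Small aluminium hand scoop, 162 mm long, about 160 g: flat-bottomed open pan (outside 90 long, x -45 to +45, by 74 wide, sheet 2 thick) and a raised wooden handle above and behind it. Stands on the orange tray at the start. Origin: centre of the pan's underside; x points from the handle to the open front lip, y left, z up
- scoop_grip (a point): Middle of the handle bar, at (-72, 0, 88) mm in the scoop's frame. The bar is straight, parallel to x, from x -117 to -27, 18 wide (y, flat parallel sides), 24 high (z 76 to 100), on one 12 mm round stem that rises from the back wall to meet it at x -52. Pinch it across y, from above or at any tilt about y
- scoop_pan (a point): Middle of the space inside the scoop's pan, at (0, 0, 14) mm in the scoop's frame. Back wall 39 high at x -45; side walls 38 high from x -43 to -10, slanting down from there to nothing at the lip; front open
- scoop_lip (a point): Middle of the scoop's straight front lip, on its underside, at (45, 0, 0) mm in the scoop's frame
- tub: Grey open plastic tub, fixed, outside 280 (x) by 98 (y) by 52 high, walls and floor 4 thick (inside 272 by 90). Origin: centre of its underside. The +x end of its floor slopes up at 45 degrees, from x 104 mm to 36 mm above the table at the end wall (x 136). The lozenges lie on the flat floor from x -5 mm to this slope; the rest of the -x half starts empty, so the scoop can be let down there
- jar: Round blue ceramic mill jar with a brass band, open at the top, fixed to the table: outside diameter 150, height 95, wall 6, inner floor 8 mm up, inside diameter 138 for most of its height. Origin: centre of its underside.
- jar_mouth (a point): Centre of the jar's open mouth, at rim height, 95 mm above the table
- tray: Flat round orange tray, fixed to the table, diameter 224, 5 mm thick, where the scoop lives. Origin: centre of its underside; its upper face is 5 mm above the table (the slightly raised edge is paint only, nothing catches on it).
- bust: Bystander: white ceramic bust, 125 tall, 60 diameter, loose. Origin: centre of its underside
- glaze: Bystander: amber glass jar with red lid, 85 tall, 60 diameter, loose. Origin: centre of its underside
- cup: Bystander: terracotta test cup, 34 tall, 42 diameter, loose. Origin: centre of its underside
- stamp: Bystander: dark wooden stamp, upright cylinder 30 tall, 24 diameter, loose. Origin: centre of its underside
- lozenge0: White porcelain grinding lozenge: rod with round ends, 20 mm diameter, 30 long, 20 g, loose; smooth (friction about 0.2), it rolls and slides. Origin at its centre, x along its length. Starts lying on the tub's floor
- lozenge1: White porcelain grinding lozenge, like lozenge0
- lozenge2: White porcelain grinding lozenge, like lozenge0
- lozenge3: White porcelain grinding lozenge, like lozenge0
- lozenge4: White porcelain grinding lozenge, like lozenge0
- lozenge5: White porcelain grinding lozenge, like lozenge0

How it is judged:
By the outcome, as a careful person would: the job done as asked, in the order asked, and still so for the second after the job is handed in, with the robot touching nothing.
It also fails if it takes over 67 s, if anything falls off the work surface, if the arm or the gripper's body presses on something with over 40 N, if the wrist force passes 120 N, or if a joint passes its speed limit or range.

## Working session

There is one attempt and no reset: what is moved stays moved. The work goes in short steps, each a Python script; the robot and the scene stay as the last script left them, time stands still between calls to the robot, and variables do not carry over. Pictures are saved under pics/ and viewed, about 8 in all and at most 12, crops included, and the job is handed in when it is done.

```bash
ls; mkdir -p pics
python3 - <<'E'
from plant import ctrl,sensors,optics
import cv2,numpy as np
ims=[]
for n in("top","scene"):
    p,d=optics.grab_frame(n); np.savez(f"{n}0.npz",p=p,d=d)
    cv2.imwrite(f"pics/{n}0.png",p[:,:,::-1])
    c=optics.camera_params(n); print(n,c["mtx"].tolist(),np.round(c["R"],4).tolist(),c["t"], "cam pos",-c["R"].T@c["t"])
print(optics.camera_params("wrist")["T_tool_cam"]); s=sensors.read_state(); print(s["t"],s["eef_rot"],ctrl.tcp_to_tips)
E
```

```text
pics
top [[478.1334201246315, 0.0, 318.33068655385296], [0.0, 478.1334201246315, 238.2279405598159], [0.0, 0.0, 1.0]] [[-0.018, -0.9995, 0.0268], [-0.9985, 0.0166, -0.0518], [0.0513, -0.0277, -0.9983]] [  -9.17175944  599.62191301 1063.02659868] cam pos [ 544.03273581   10.33216363 1092.50983428]
scene [[452.2527638159836, 0.0, 326.69307699272355], [0.0, 452.2527638159836, 233.1424587861124], [0.0, 0.0, 1.0]] [[0.8387, 0.5446, 0.0041], [0.4492, -0.6875, -0.5706], [-0.3079, 0.4804, -0.8212]] [-488.99728225 -218.20326554 1090.45378851] cam pos [ 843.92740507 -407.4881156   773.02033779]
[[-3.93368676e-04 -9.61968875e-01 -2.73158797e-01  6.88840529e+01]
 [ 9.99999887e-01 -4.50869744e-04  1.47731024e-04  1.74387075e+00]
 [-2.65271684e-04 -2.73158708e-01  9.61968944e-01 -1.17142435e+02]
 [ 0.00000000e+00  0.00000000e+00  0.00000000e+00  1.00000000e+00]]
0.1 [[ 9.39797060e-01  3.41732804e-01 -4.19978206e-04]
 [ 3.41732907e-01 -9.39794755e-01  2.10688532e-03]
 [ 3.25298513e-04 -2.12356500e-03 -9.99997692e-01]] 25.0
```

View pics/top0.png

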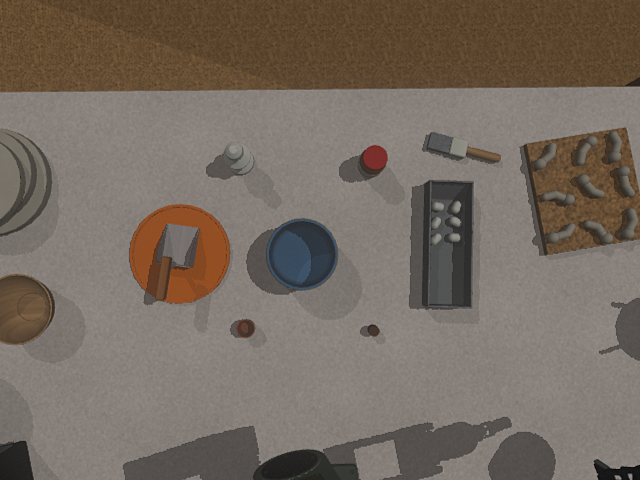

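View pics/scene0.png

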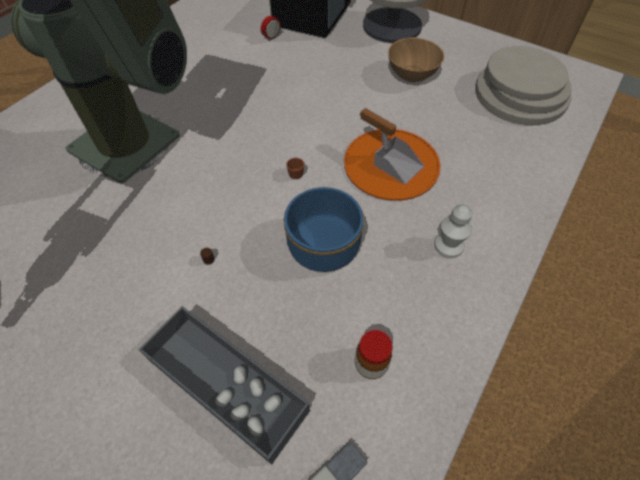

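Top view: the tray is at (180,254) with the scoop's pan at (180,245) and handle at (165,280). The jar is at (302,254) and the tub at (448,244), with six lozenges around (445,222) at its far (+x) end. Scene view: the same layout, handle at (378,122), jar at (323,225).

```bash
cat > h.py <<'E'
import cv2,numpy as np
from plant import ctrl,sensors,optics
def cam(n):
    c=optics.camera_params(n)
    if "R" in c: return c["mtx"],c["R"],c["t"]
    s=sensors.read_state(); T=c["T_tool_cam"]
    R=s["eef_rot"]@T[:3,:3]; o=s["eef_rot"]@T[:3,3]+s["eef_pos"]
    return c["mtx"],R.T,-R.T@o
def ray(C,uv):
    K,R,t=C; uv=np.atleast_2d(uv).astype(float)
    d=np.c_[uv,np.ones(len(uv))]@np.linalg.inv(K).T@R
    return -R.T@t,d
def onplane(C,uv,z):
    o,d=ray(C,uv); return o+d*((z-o[2])/d[:,2:3])
def cloud(C,dep):
    v,u=np.mgrid[:480,:640]; o,d=ray(C,np.c_[u.ravel(),v.ravel()])
    return (o+d*dep.reshape(-1,1)).reshape(480,640,3)   # d has unit camera z
def tri(C1,a,C2,b):
    o1,d1=ray(C1,a);o2,d2=ray(C2,b);d1=d1[0];d2=d2[0]
    s=np.linalg.lstsq(np.c_[d1,-d2],o2-o1,rcond=None)[0]
    p,q=o1+s[0]*d1,o2+s[1]*d2; return (p+q)/2,np.linalg.norm(p-q)
E
cat > m.py <<'E'
from h import *
np.set_printoptions(precision=1,suppress=True)
D={}
for n in("top","scene"):
    f=np.load(n+"0.npz");C=cam(n);D[n]=(C,f["p"],cloud(C,f["d"]),cv2.cvtColor(f["p"],cv2.COLOR_RGB2HSV))
def big(m):
    k,l,s,c=cv2.connectedComponentsWithStats(m.astype(np.uint8)); return l==1+np.argmax(s[1:,4])
res={}
for n in D:
    C,p,W,H=D[n]; h,s,v=[H[...,i].astype(int) for i in range(3)]
    o=big((h>6)&(h<14)&(s>210)&(v>120)&(np.abs(W[...,2]-5)<12))
    cs=max(cv2.findContours(o.astype(np.uint8),0,2)[0],key=cv2.contourArea)[:,0]
    P=onplane(C,cs,5)[:,:2]; (c,r)=cv2.minEnclosingCircle(P.astype(np.float32)); print(n,"tray",np.array(c),r,"z",np.median(W[o][:,2]))
    tray=np.array(c); near=np.hypot(*(W[...,:2]-tray).transpose(2,0,1))<150
    hd=big(near&(W[...,2]>70)&(W[...,2]<125)&(s>70))
    Q=W[hd]; top=Q[Q[:,2]>np.median(Q[:,2])-6]; rr=cv2.minAreaRect(top[:,:2].astype(np.float32)); print(n,"handle n",hd.sum(),"z",np.percentile(Q[:,2],[5,50,95]),rr)
    vx=np.linalg.svd(top[:,:2]-top[:,:2].mean(0))[2][0]; print("  axis",vx,np.degrees(np.arctan2(vx[1],vx[0])))
    pan=near&(s<60)&(W[...,2]>3)&(W[...,2]<48); rr=cv2.minAreaRect(W[pan][:,:2].astype(np.float32));print("  pan",rr)
    res[n]=hd
    j=big((h>95)&(h<125)&(s>90)&(W[...,2]>88)&(W[...,2]<102)); (c,r)=cv2.minEnclosingCircle(W[j][:,:2].astype(np.float32)); print(n,"jar",np.array(c),r,"z",np.median(W[j][:,2]))
    t=big((s<70)&(v<110)&(np.abs(W[...,2]-52)<6)&(W[...,0]>300)&(W[...,1]<-100)); print(n,"tub rim",cv2.minAreaRect(W[t][:,:2].astype(np.float32)),"z",np.median(W[t][:,2]))
    c=np.array(cv2.minAreaRect(W[t][:,:2].astype(np.float32))[0])
    lz=(v>140)&(s<60)&(np.abs(W[...,0]-c[0])<130)&(np.abs(W[...,1]-c[1])<42)&(W[...,2]<40)
    k,l,st,ce=cv2.connectedComponentsWithStats(lz.astype(np.uint8))
    print([ (W[l==i].mean(0)-[*c,0]).round().tolist()+[int(st[i,4])] for i in range(1,k) if st[i,4]>15])
    # bystanders
    for nm,m in(("red",(h<5)&(s>180)&(W[...,2]>70)),):
        q=W[big(m)]; print(nm,q.mean(0))
E
python3 m.py
```

```text
top tray [680.9 310.7] 9.999999747378752e-05 z 7.3702079699951355
top handle n 166 z [ 90.3 104.4 108.2] ((545.8809204101562, 298.89251708984375), (18.56285285949707, 32.91011428833008), 80.9970703125)
  axis [-1.   0.2] 166.8644281063322
  pan ((689.4842529296875, 308.05596923828125), (298.4503479003906, 278.47894287109375), 74.02583312988281)
top jar [563.2  18.2] 73.65245819091797 z 95.43126239740366
top tub rim ((581.2693481445312, -308.62493896484375), (100.13258361816406, 280.049560546875), 87.2131576538086) z 51.76773820425001
[[88.0, 15.0, 23.0, 27], [86.0, -28.0, 24.0, 24], [52.0, 20.0, 25.0, 20], [53.0, -24.0, 24.0, 23], [16.0, 20.0, 24.0, 18], [17.0, -22.0, 24.0, 22]]
red [ 788.9 -130.6   85.1]
scene tray [572.  292.8] 108.98765563964844 z 4.021812580653204
scene handle n 438 z [ 86.1 101.  105.6] ((520.4181518554688, 300.95068359375), (22.33837890625, 88.41709899902344), 79.73219299316406)
  axis [ 1.  -0.2] -8.713815332193604
  pan ((610.9717407226562, 293.0145263671875), (190.8614044189453, 188.186767578125), 26.489017486572266)
scene jar [564.6  16.6] 74.28890228271484 z 93.34471671700214
scene tub rim ((581.384765625, -308.9969787597656), (98.37024688720703, 280.7940673828125), 87.08638000488281) z 50.4559837130293
[[14.0, 20.0, 21.0, 83], [51.0, 19.0, 22.0, 85], [16.0, -20.0, 22.0, 80], [88.0, 14.0, 21.0, 99], [53.0, -23.0, 22.0, 83], [85.0, -27.0, 22.0, 87]]
red [ 769.1 -146.5   85.3]
```

```bash
cat > m2.py <<'E'
exec(open("m.py").read().split("res={}")[0])
tray=np.array([572.,292.8])
ends={}
for n in D:
    C,p,W,H=D[n]; h,s,v=[H[...,i].astype(int) for i in range(3)]
    near=np.hypot(*(W[...,:2]-tray).transpose(2,0,1))<145
    o=big(near&(h<14)&(s>170)&(v>100)&(W[...,2]<25)); cs=cv2.convexHull(np.argwhere(o)[:,::-1].astype(np.int32))[:,0]
    c,r=cv2.minEnclosingCircle(onplane(C,cs,5)[:,:2].astype(np.float32)); print(n,"tray",c,r)
    hb=big(near&(h<20)&(s>60)&(v<175)&(W[...,2]>65)&(W[...,2]<125))
    px=np.argwhere(hb)[:,::-1].astype(np.float32); print("handle n",len(px))
    P=onplane(C,px,105)[:,:2].astype(np.float32); rr=cv2.minAreaRect(P); vx=np.linalg.svd(P-P.mean(0),full_matrices=False)[2][0]
    vx*=np.sign(vx[0]); print("  rect at z105",rr,np.degrees(np.arctan2(vx[1],vx[0])))
    rr=cv2.minAreaRect(px); b=cv2.boxPoints(rr); print("  px",b.tolist()); e=sorted([(b[i]+b[(i+1)%4])/2 for i in range(4)],key=lambda q:-np.linalg.norm(q-rr[0]))[:2]; ends[n]=sorted(e,key=lambda q:onplane(C,q,100)[0,0])
    m=p.copy(); m[hb]=(0,255,0); m[o]=(255,0,255); x,y=px.mean(0).astype(int); D[n]+=(cv2.resize(m[max(0,y-80):y+60,max(0,x-70):x+70],(400,400),interpolation=0),)
    pan=near&(s<70)&(W[...,2]>3)&(W[...,2]<60)&(v>60)&~o&(np.hypot(*(W[...,:2]-tray).transpose(2,0,1))<100)
    pan=big(pan); q=W[pan]; print("  pan z",np.percentile(q[:,2],[5,50,95]),cv2.minAreaRect(q[:,:2].astype(np.float32)))
for i in(0,1): print("end",tri(D["top"][0],ends["top"][i],D["scene"][0],ends["scene"][i]))
cv2.imwrite("pics/mask.png",np.hstack([D["top"][4],D["scene"][4]])[:,:,::-1])
E
python3 m2.py
```

```text
top tray (571.9235229492188, 294.7038879394531) 111.78980255126953
handle n 483
  rect at z105 ((517.1983642578125, 300.4588623046875), (23.571624755859375, 91.30433654785156), 81.00921630859375) -9.283449
  px [[154.35134887695312, 300.1081237792969], [161.37298583984375, 255.63784790039062], [172.8243408203125, 257.4459533691406], [165.80270385742188, 301.9162292480469]]
  pan z [ 4.9  8.6 40.9] ((587.9305419921875, 294.20391845703125), (77.99773406982422, 93.5830307006836), 81.14580535888672)
scene tray (572.209716796875, 292.6897888183594) 110.97628021240234
handle n 445
  rect at z105 ((524.6302490234375, 289.2521667480469), (38.139896392822266, 99.03106689453125), 79.71436309814453) -14.072896
  px [[356.85296630859375, 117.91175842285156], [363.73529052734375, 106.44117736816406], [397.70587158203125, 126.82353210449219], [390.82354736328125, 138.2941131591797]]
  pan z [ 4.2  9.1 40.8] ((578.7625732421875, 295.2737731933594), (83.34745788574219, 117.15380859375), 75.88101959228516)
end (array([470.9, 311.7,  91.1]), np.float64(0.48862549297891517))
end (array([563.6, 299.1,  86.5]), np.float64(1.8977791864230784))
```

View pics/mask.png

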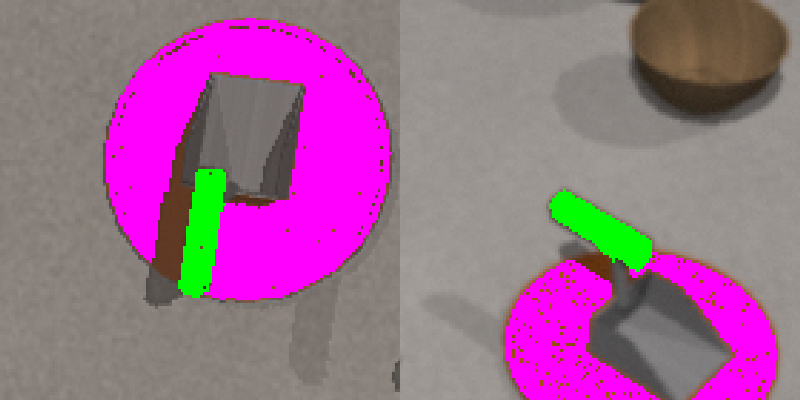

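The mask view confirms the handle (green) in both views. By two-view triangulation the bar's centre is about (517,304,89), against 93 from the text. The scoop's yaw is about -9°, and the pan lies around (588,293). Next I'll check that the key poses can be reached.

```bash
cat >> h.py <<'E'
from scipy.spatial.transform import Rotation as Ro
GRIP=np.array([-72.,0,88])
def RS(yaw,pitch): # deg; pitch>0 = lip up
    return Ro.from_euler("ZY",[yaw,-pitch],degrees=True).as_matrix()
def pose(ref,yaw,pitch,at=(0,0,0),flip=1):
    """tool pose so that scoop-frame point `at` lies at world `ref`"""
    R=RS(yaw,pitch); T=R@np.diag([flip,-flip,-1.]); g=np.array(ref,float)+R@(GRIP-np.array(at,float))
    return g-6*T[:,2],T
TUB=np.array([581.3,-308.8]); TYAW=-2.85; JAR=np.array([563.9,17.4])
def tubp(x,y,z): 
    a=np.radians(TYAW); return np.array([TUB[0]+x*np.cos(a)-y*np.sin(a),TUB[1]+x*np.sin(a)+y*np.cos(a),z])
E
python3 - <<'E'
from h import *
np.set_printoptions(precision=2,suppress=True)
LIP=(45,0,0)
def t(n,*a,**k):
    p,T=pose(*a,**k); print(n,p.round(),ctrl.solve_ik(p,T))
for f in(1,-1):
    print("flip",f)
    t("grasp",(588,292.5,5),-9.1,0,flip=f)
    t("tubin",tubp(-70,0,20),TYAW,0,flip=f)
    t("tubup",tubp(-70,0,150),TYAW,0,flip=f)
    t("push",tubp(104,0,5),TYAW,0,at=LIP,flip=f)
    t("slope",tubp(130,0,30),TYAW,25,at=LIP,flip=f)
    t("slope",tubp(120,0,110),TYAW,30,at=LIP,flip=f)
    for yaw in range(-180,180,30):
      for p in(15,-55): t(f"jar yaw{yaw} p{p}",(*JAR,100),yaw,p,at=LIP,flip=f)
E
```

```text
flip 1
grasp [517. 304.  99.] [ 0.39  0.43  1.61 -0.    1.11  2.12]
tubin [ 439. -302.  114.] [-0.76  0.28  1.77 -0.    1.09  0.86]
tubup [ 439. -302.  244.] [-0.76  0.13  1.66 -0.    1.35  0.86]
push [ 568. -308.   99.] [-0.63  0.51  1.48 -0.    1.15  0.99]
slope [ 566. -308.   66.] [-0.76  0.41  1.79  0.47  0.65  0.53]
slope [ 553. -307.  133.] [-0.81  0.26  1.85  0.55  0.71  0.45]
jar yaw-180 p15 [701.  17. 161.] [-0.09  0.71  1.04 -0.02  1.65 -1.66]
jar yaw-180 p-55 [554.  17. 250.] [-0.22 -0.22  2.26  0.88  0.24 -2.56]
jar yaw-150 p15 [683.  86. 161.] [ 0.05  0.68  1.11 -0.12  1.59 -2.03]
jar yaw-150 p-55 [555.  12. 250.] None
jar yaw-120 p15 [633. 136. 161.] [ 0.17  0.56  1.29 -0.2   1.46 -2.41]
jar yaw-120 p-55 [559.   9. 250.] [-0.6   0.17  1.89  0.99  1.36  2.7 ]
jar yaw-90 p15 [564. 155. 161.] [ 0.25  0.38  1.55 -0.26  1.29 -2.81]
jar yaw-90 p-55 [564.   8. 250.] [-0.53  0.41  1.57  0.8   1.73  2.5 ]
jar yaw-60 p15 [495. 136. 161.] None
jar yaw-60 p-55 [569.   9. 250.] [-0.4   0.61  1.26  0.59  2.04  2.27]
jar yaw-30 p15 [445.  86. 161.] [ 0.1  -0.05  2.06 -0.19  0.93  2.29
[... 2170 characters left out ...]
.16  0.07  0.9  -1.8 ]
jar yaw0 p-55 [574.  17. 250.] [-0.08  0.82  0.93 -0.1   2.36 -1.69]
jar yaw30 p15 [445. -51. 161.] [-0.45 -0.07  2.08  0.26  1.   -2.67]
jar yaw30 p-55 [572.  22. 250.] [ 0.07  0.77  1.   -0.47  2.22 -2.14]
jar yaw60 p15 [ 495. -102.  161.] None
jar yaw60 p-55 [569.  26. 250.] [ 0.21  0.63  1.23 -0.71  1.94 -2.44]
jar yaw90 p15 [ 564. -120.  161.] [-0.48  0.36  1.58  0.24  1.33  2.59]
jar yaw90 p-55 [564.  27. 250.] [ 0.3   0.44  1.53 -0.9   1.58 -2.65]
jar yaw120 p15 [ 633. -102.  161.] [-0.37  0.54  1.32  0.16  1.49  2.22]
jar yaw120 p-55 [559.  26. 250.] None
jar yaw150 p15 [683. -51. 161.] [-0.23  0.66  1.12  0.07  1.61  1.85]
jar yaw150 p-55 [555.  22. 250.] None
```

Run:
```python
from h import *
p,T=pose((588,292.5,5),-9.1,0)
ctrl.move_ptp(p+[0,0,100],T)
ctrl.move_l(p+[0,0,25],vel=150)
# measure the handle once more with the wrist camera before closing in
ctrl.move_l(p,vel=80,threshold=8); print(sensors.read_state()["eef_pos"]-p)
ctrl.gripper_to(5,force=110); s=sensors.read_state(); print("w",s["grip_width"],s["force"],s["t"])
ctrl.move_l(p+[0,0,130],vel=150); s=sensors.read_state();print("w",s["grip_width"],s["force"],s["wrist_torque"],s["t"])
W=cam("wrist"); P,d=optics.grab_frame("wrist"); cv2.imwrite("pics/w1.png",P[:,:,::-1])
q,_=optics.grab_frame("scene"); cv2.imwrite("pics/s1.png",q[:,:,::-1])
K,R,t=W
for a in((45,37,0),(45,-37,0),(-45,37,39),(-45,-37,39)):
    X=np.array([588,292.5,135])+RS(-9.1,0)@np.array(a,float); c=K@(R@X+t); print(a,"expect wrist px",(c[:2]/c[2]).round(1))
```

```text
[-0.59312068 -0.23399205 -0.8672679 ]
w 16.36527404074871 [-1.41945741  0.42457575  3.05883951] 5.0083
w 16.36757096883072 [-0.21214721 -0.06728487 -1.42104378] [ 0.02707848  0.13423559 -0.02967451] 6.025
(45, 37, 0) expect wrist px [236.8  16.7]
(45, -37, 0) expect wrist px [397.7  16.7]
(-45, 37, 39) expect wrist px [230.9 227.2]
(-45, -37, 39) expect wrist px [403.4 227.1]
```

View pics/w1.png

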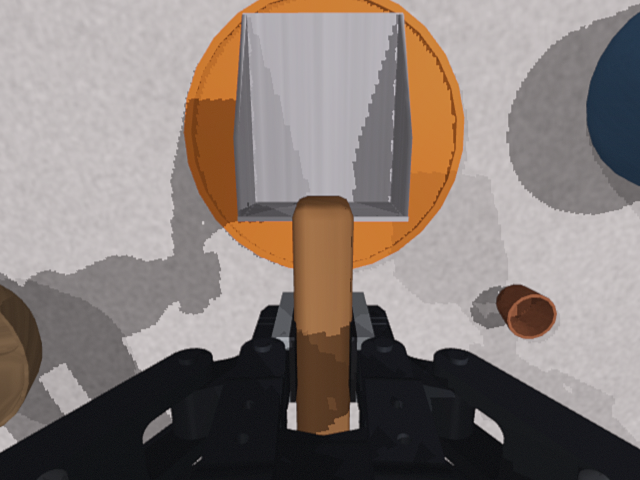

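The wrist view shows the scoop held straight. Its lip runs (243,14)–(402,14) against a predicted (237,17)–(398,17), so it sits about 2 mm forward of my estimate and I'll correct for that. The bar is firmly between the pads. Next, let it down in the tub's empty end.

```bash
sed -i 's/GRIP=np.array(\[-72.,0,88\])/GRIP=np.array([-74.,0,88])/' h.py
python3 - <<'E'
from h import *
np.set_printoptions(precision=2,suppress=True)
p,T=pose(tubp(-70,0,130),TYAW,0); ctrl.move_ptp(p,T)
q,_=pose(tubp(-70,0,14),TYAW,0); ctrl.move_l(q,vel=200)
f0=sensors.read_state()["force"]
r,_=pose(tubp(-70,0,-4),TYAW,0); print(ctrl.move_l(r,vel=20,threshold=4))
s=sensors.read_state(); z=s["eef_pos"][2]-r[2]-4; print("origin z at contact",z,s["force"]-f0,s["t"])
open("zc","w").write(str(z))
a,_=optics.grab_frame("top"); b,_=optics.grab_frame("wrist")
cv2.imwrite("pics/t2.png",np.hstack([cv2.resize(a[160:330,380:520],(420,510)),cv2.resize(b,(380,285))[:, :] if 0 else cv2.copyMakeBorder(cv2.resize(b,(380,285)),0,225,0,0,0)])[:,:,::-1])
E
```

```text
True
origin z at contact 4.432029573615694 [0.9  1.08 4.75] 9.6167
```

View pics/t2.png

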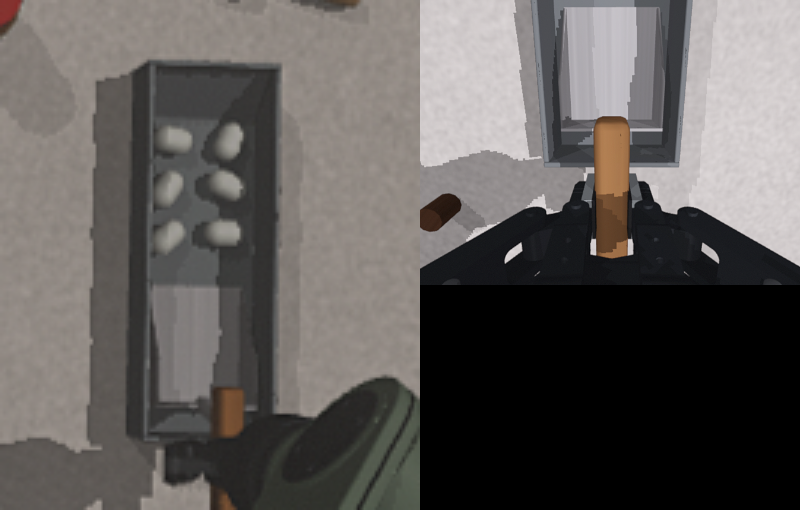

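The top crop shows the pan flat and centred on the floor (contact at z 4.4, expected 4). All six lozenges lie ahead of it. Scoop now.

```bash
cat >> h.py <<'E'
LIP=(45,0,0)
def scoop(y=0,tag="a",thr=25):
    z0=4.6
    for x,z,p,v in((100,z0,0,90),(110,12.5,5,60),(119,22,11,60),(126,30.5,16,60),(124,45,22,80),(118,75,26,120),(110,130,26,200)):
        P,T=pose(tubp(x,y,z),TYAW,p,at=LIP)
        hit=ctrl.move_l(P,rot=T,vel=v,threshold=thr if x<127 and z<40 else None)
        s=sensors.read_state(); print((x,z,p),hit,"err",(s["eef_pos"]-P).round(1),"F",s["force"].round(1),"t",round(s["t"],2))
E
python3 - <<'E'
from h import *
scoop()
b,_=optics.grab_frame("wrist"); a,_=optics.grab_frame("scene")
cv2.imwrite("pics/w3.png",np.hstack([cv2.resize(b,(400,300)),cv2.resize(a[240:480,80:400],(400,300))])[:,:,::-1])
E
```

```text
(100, 4.6, 0) False err [-0.1  0.  -0.1] F [-0.7  0.4  2.7] t 11.27
(110, 12.5, 5) False err [-0.7  0.2 -0.2] F [ 0.9  0.6 -0.5] t 11.52
(119, 22, 11) False err [-0.9  0.2 -0.2] F [-0.2 -0.3 -1. ] t 11.78
(126, 30.5, 16) False err [-0.9  0.6 -0.8] F [ 1.1  0.7 -2. ] t 12.03
(124, 45, 22) False err [-1.7  1.3 -1.7] F [-0.1  0.2 -3.2] t 12.3
(118, 75, 26) False err [ 0.7 -0.4  0.7] F [-0.4  0.7 -3. ] t 12.63
(110, 130, 26) False err [ 0.7 -0.3  0.5] F [ 0.5  0.1 -2.4] t 13.06
```

View pics/w3.png

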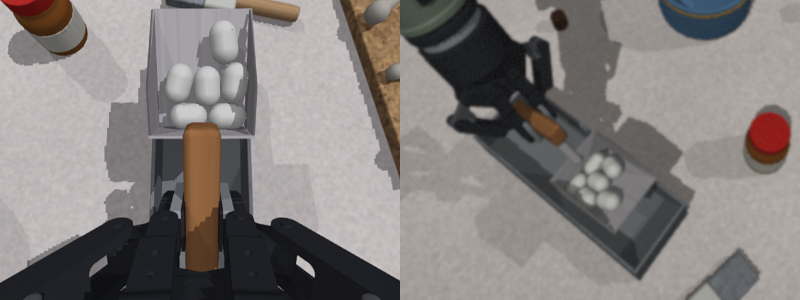

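The wrist view shows all six lozenges in the pan: two at the back, three in the middle and one in front. Carry them to the jar, tilted back.

```bash
cat >> h.py <<'E'
JY=75
def jp(back,z,p):
    a=np.radians(JY); return pose((JAR[0]-back*np.cos(a),JAR[1]-back*np.sin(a),z),JY,p,at=LIP)
E
python3 - <<'E'
from h import *
PAN=(0,0,14)
def go(P,T,v,c=""):
    ctrl.move_l(P,rot=T,vel=v); s=sensors.read_state(); print(c,s["eef_pos"].round(),"F",s["force"].round(1),"t",round(s["t"],2))
for xy,z,yaw in (((640,-250),160,25),((590,-140),165,55)):
    go(*pose((*xy,z),yaw,24,at=PAN),170)
go(*jp(15,145,24),150)
for b,z,p,v in ((15,118,5,100),(12,100,-12,60),(12,85,-28,60),(12,82,-45,60),(12,82,-58,60)): go(*jp(b,z,p),v,(z,p))
ctrl.hold(0.6)
a,_=optics.grab_frame("top"); b,_=optics.grab_frame("wrist"); c,_=optics.grab_frame("scene")
cv2.imwrite("pics/j4.png",np.hstack([cv2.resize(b,(400,300)),cv2.resize(c[120:330,210:490],(400,300))])[:,:,::-1])
E
```

```text
[ 549. -292.  201.] F [ 0.4  0.4 -2.6] t 13.79
 [ 532. -222.  207.] F [ 0.8 -0.  -3.5] t 14.47
 [ 522. -140.  183.] F [-0.4 -0.6 -3.5] t 15.2
(118, 5) [ 527. -120.  202.] F [ 0.3 -0.4 -2.6] t 15.68
(100, -12) [535. -89. 216.] F [ 0.9  0.2 -2.2] t 16.44
(85, -28) [545. -54. 224.] F [-0.7  0.5 -1.7] t 17.2
(82, -45) [556. -12. 233.] F [ 0.4  0.5 -1.8] t 18.08
(82, -58) [565.  22. 233.] F [-0.6  0.1 -2.1] t 18.81
```

View pics/j4.png

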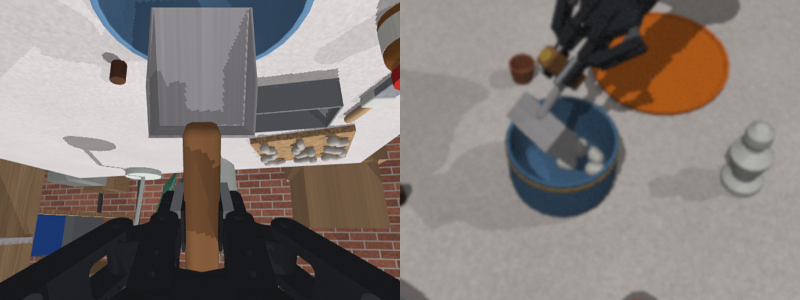

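The wrist view shows the pan empty, and the scene view shows lozenges in the jar with none outside. Now return the scoop.

Run:
```python
from h import *
def go(P,T,v,c=""):
    ctrl.move_l(P,rot=T,vel=v); s=sensors.read_state(); print(c,s["eef_pos"].round(),"F",s["force"].round(1),"t",round(s["t"],2))
go(*jp(12,150,-50),120); go(*jp(15,175,0),150)
P,T=pose((580,293,130),-9.1,0); ctrl.move_ptp(P,T)
go(*pose((580,293,18),-9.1,0),150)
q,_=pose((580,293,-2),-9.1,0); print("contact",ctrl.move_l(q,vel=20,threshold=3))
s=sensors.read_state(); print("origin z",s["eef_pos"][2]-q[2]-2,s["force"].round(1),s["t"])
a,_=optics.grab_frame("top"); c,_=optics.grab_frame("scene")
cv2.imwrite("pics/p5.png",np.hstack([cv2.resize(a[180:330,100:300],(400,300)),cv2.resize(c[60:270,290:490],(400,420))[:300]])[:,:,::-1])
```

```text
[559.   2. 301.] F [-0.1 -0.  -1.9] t 20.31
 [ 529. -111.  268.] F [ 0.2 -0.1 -1.4] t 21.33
 [508. 305. 113.] F [ 0.2  1.4 -1.8] t 24.16
contact True
origin z 5.469286940159066 [0.  0.5 3.9] 24.825
```

View pics/p5.png

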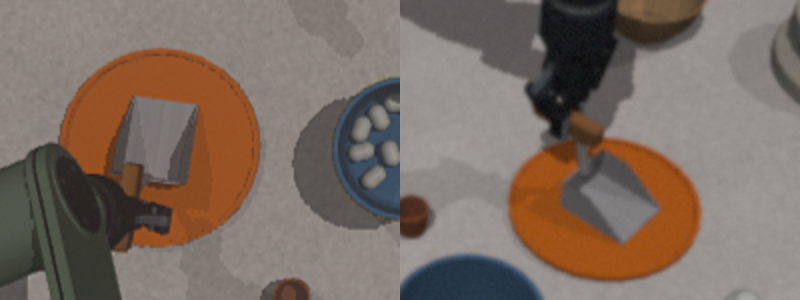

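The scoop stands well inside the tray, level, with contact at z 5.5 (expected 5). Release, retreat and take a final check.

Run:
```python
from h import *
ctrl.gripper_to(50); ctrl.hold(.3); p=sensors.read_state()["eef_pos"]
ctrl.move_l(p+[0,0,30],vel=60); ctrl.move_l(p+[0,0,140],vel=150)
ctrl.set_joints([-1.373,.207,1.542,0,1.393,-.15]); print(sensors.read_state()["t"])
np.set_printoptions(precision=1,suppress=True)
for n in("top","scene"):
    P,d=optics.grab_frame(n); np.savez(n+"9.npz",p=P,d=d)
    W=cloud(cam(n),d); hsv=cv2.cvtColor(P,cv2.COLOR_RGB2HSV)
    if n=="top": cv2.imwrite("pics/f6.png",P[:,:,::-1])
    old=np.load(n+"0.npz"); r=np.hypot(W[...,0]-572,W[...,1]-293.5); s=hsv[...,1]
    pan=(r<100)&(s<70)&(W[...,2]<60)&(W[...,2]>2); print(n,"pan z",np.percentile(W[pan][:,2],[5,50,95]),"max r",r[pan].max(), cv2.minAreaRect(W[pan][:,:2].astype(np.float32)))
    w=(hsv[...,2]>140)&(s<60)&(np.hypot(W[...,0]-JAR[0],W[...,1]-JAR[1])<66)&(W[...,2]<60); k,l,st,ce=cv2.connectedComponentsWithStats(w.astype(np.uint8)); print("jar blobs",st[1:,4])
```

```text
30.325
top pan z [ 4.8  8.6 40.7] max r 62.59227856302917 ((577.1922607421875, 294.1888122558594), (77.29908752441406, 93.8211669921875), 81.8097915649414)
jar blobs [1 2 1 1 8 1]
scene pan z [ 4.4  9.3 41. ] max r 78.36980742398062 ((569.0167236328125, 298.96197509765625), (88.98822784423828, 114.01334381103516), 80.55594635009766)
jar blobs [34 31 41 48 43]
```

View pics/f6.png

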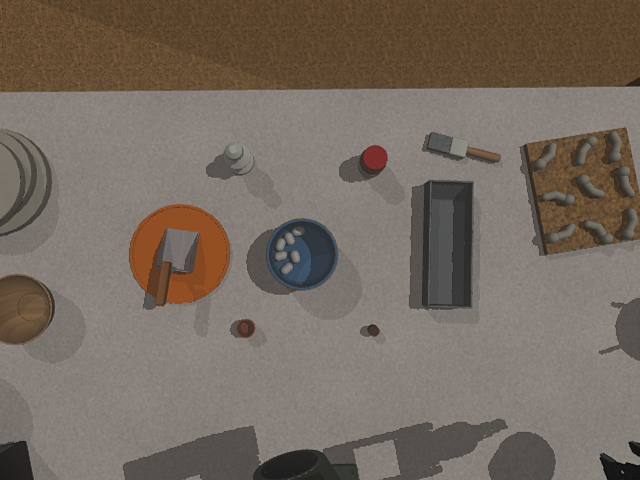

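The scoop is on its tray, the tub is empty and the bystanders are unmoved. I can make out only about five lozenges in the jar, at (281,244), (290,238), (298,232), (280,257)/(295,257) and (287,268). I'll zoom in to find the sixth.

Run:
```python
import cv2,numpy as np
a=np.load("top9.npz")["p"];c=np.load("scene9.npz")["p"]
cv2.imwrite("pics/f7.png",np.hstack([cv2.resize(a[214:294,262:342],(400,400),interpolation=2),cv2.resize(c[180:275,275:370],(400,400),interpolation=2)])[:,:,::-1])
```

```text
(no output)
```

View pics/f7.png

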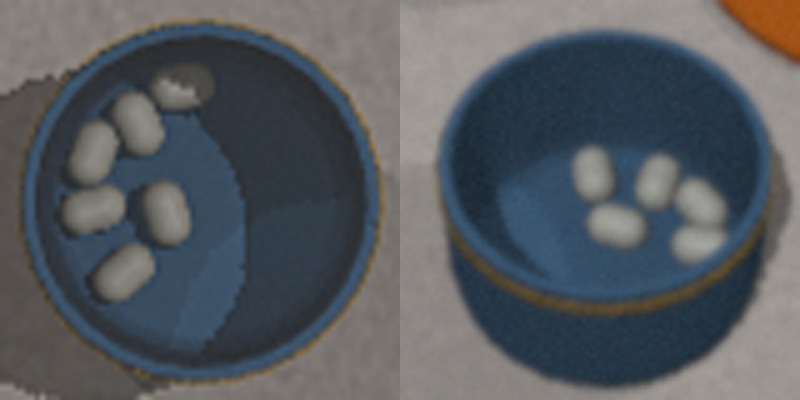

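The top crop shows six lozenges in the jar; the sixth is half in shadow at crop pixel (183,87).

```bash
python3 -c "
from plant import ctrl,sensors
ctrl.finish_job();print(sensors.read_state()['t'])"
```

```text
the job is handed in; nothing more can be done
the job is handed in; nothing more can be done
```

All six lozenges are in the blue mill jar, and the empty scoop is back on its orange tray with the gripper released. I handed the job in at about 30 s on the robot's clock. One scoop pass up the tub's sloped end was enough.

**Lozenges:** the last top view shows six in the jar and the tub empty. The last scene view shows only five; the sixth lies near the wall, half in shadow, so I take it to be hidden there by the rim. None are visible anywhere else.

**Scoop on the tray:** it touched down at z 5.5 mm (the tray face is at 5). The pan measures level and lies within about 63 mm of the tray centre in the top view (78 mm in the scene view). The tray's radius is 112 mm.

**Other things on the bench:** they look unmoved by eye between the first and last top pictures.

**Small disagreements:**
- The wrist camera put the scoop about 2 mm further forward in the grip than my first estimate, so I corrected for that. It also showed a similar sideways offset, which I left within the calibration tolerance.
- Triangulating the handle's height gave 89 mm, against 93 mm from the description.
- The automatic count of white blobs in the jar was unreliable in the top view because of the shadow, so the count of six is by eye.

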